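# Release and push open the terminal box cover

### The arm

A 6-joint arm with a two-finger parallel gripper is mounted at the origin on a cart in front of the work surface, level with it; the furniture and walls round the work are solid. World frame = base frame: x ahead of the robot, y to its left, z up, the work surface at z = 0. Lengths are in m, angles in rad, forces in N, time in s.
With the tool pointing down it reaches from about 0.35 to 0.775 m from the base axis. Payload 5.5 kg.
Tool frame: the origin (TCP) lies at the very end of the fingers, on their centre line; the grasp point (between the pads) lies 19 mm behind it; z points along the fingers, y is the line along which they close (so a half turn about z gives the same grasp; the last joint's range is limited). The gripper opens to 85 mm and grips with 20 to 120 N. Pads are 22 mm wide; open, the fingers measure 114 mm over their backs; the gripper's body (76 mm by 85 mm) begins 54 mm behind the grasp point. The pads swing forward as they close: fully open they stand 13 mm farther back than shut.
Start: joints at [0.966, 0.313, 0.046, 1.304, 0, 1.431], TCP at [0.258, 0.514, 0.231] pointing down, gripper open.
Joint ranges: [-2.76, 2.76], [-0.86, 1.69], [-1.03, 1.26], [-2.2, 2.34], [-1.47, 1.5], [-3.14, 3.14]. Speed limits (rad/s): [2.57, 2.57, 3.14, 3.14, 3.14, 3.14].

### API

Orientations are given as a unit quaternion [w, x, y, z].
In Python, from workcell import env gives the robot as it stands. The module is installed in compiled form; this text tells all that it offers.
- The arm moves only by the tool jog_arm, never from a script. Its argument "rows" is a list of rows, each a list of 6 numbers: the shift along the world's x, y, z in units of 40 mm (1.0 is 40 mm), then the turn, a rotation vector about the world's x, y, z in units of 6 degrees (1.0 is 6 degrees). In form: [[x, y, z, wx, wy, wz], ...]. A call has 1 to 12 rows; each row is the pose to reach, as a shift and turn from the pose commanded when the call began; what a row does not reach only later rows make up. A row lasts 1/12 s, in which the tool goes at most 41.7 mm and 7.16 degrees, less where a joint would pass 70% of its speed; a pose out of reach is approached as far as the arm can. A call with a gripper value outside its range is refused whole. "jaw" is the gripper command: -1 is fully open, 1 is shut, values between are in proportion, set as the call begins (left out, the last holds). The fingers move at their own pace and stop on an object; "force" is the grip in N (left out, the last holds). Time passes only in rows, so rows that repeat a pose let the fingers close. It gives the time, the measured TCP pose, the force, the opening and the grip force at its end, in the units of the state.
- env.get_state(): the state, without advancing time (a new reading comes with each control period).
- env.read_camera(name): name is "side" or "top"; returns a dict with "pixels" (420x560x3 uint8, red, green, blue), "mtx" (3x3 intrinsics, pixels), "k1" (the pictures are not rectified: a ray, as slopes to the right and down, at radius r is drawn at 1 + k1 r^2 times it, then the intrinsics apply), "cam_to_world" (4x4, takes a point from camera to world coordinates). Camera axes: x right, y up, looking along -z (the intrinsics and any distortion apply to the point x, -y, -z); pixel columns grow to the right and rows downward; lengths in m; the calibration is good to about 2 mm. A picture is of the moment at which its call begins. There is no depth.
- env.hand_in(): hands the job in; it is judged then, once.
The state is a dict: "clock": time; "joint_pos": joint angles; "qvel": joint speeds; "tau": joint torques, N m; "tcp_pos": TCP position; "orientation": TCP orientation; "wrist_force": force on the tool from outside, world axes, zero at the start; "ft_torque": the same for the moment, N m; "finger_gap": finger opening in m; "grip_force": force on a finger pad.
Only numpy, scipy, OpenCV 4.12 (cv2) and the standard library are available. Lean on these libraries where they do the work, as an engineer would, in place of code of your own. Each camera call takes 0.05 s, during which the arm holds its last target. There are 200 camera calls.

### The job

Open the terminal box, the one of the two grey boxes with two round cable glands on its end: press its black latch tab down, fully in, where it stays, then push the released cover by its upright rib, along the guides and over the tab, until the cover is wholly clear of the opening and rests flat on the ledge beyond. Only press and push with the fingertips: do not lift the cover, and leave the other box and everything else on the table where it is.

Things in the scene. Friction and masses are not known exactly. Their poses are not given: they have to be found in the camera images.
- terminal_box: the terminal box: grey housing fixed to the table, 262 x 100 mm, with two black cable glands on its near end (out to x = -80 mm, 34 mm high) and a plain cover. Origin: on the table under the centre of the opening; x runs from the opening to the ledge, away from the robot within 0.3 rad; z up. Opening x -50 to +49 mm, near stop at x = -52 mm, 46 mm high. May stand left or right.
- terminal_ledge (a point): centre of the terminal box's parking ledge, on its surface: 140 mm along the box's x from its origin, 40 mm above the table, level with the seat. The ledge runs from x = 88 to the end stop at x = 200 mm, where the cover's origin stops at about x = 150 mm. Stop and side guides are 47 mm high; the guides, 84 mm apart, run along seat and ledge.
- terminal_cover: loose cover of the terminal box, grey plate 100 x 80 x 5 mm with a plain face, 0.12 kg. Origin: centre of its underside. Axes as the box's; seated it lies at x = y = 0, z = 40 mm in the box's frame. Tab up: it has about 2 mm of play. Tab in: it slides freely to +x over the sunk tab onto the ledge. Lips over its side edges (68 mm apart, tops 51 mm high, box x -55 to +35 mm) hold it down on the seat.
- terminal_tab (a joint): press-in tab of the terminal box, slides straight down to a stop: 0 = up, top 13 mm above the seat, blocking the cover; 0.013 m = flush with the seat; 0.016 m = fully in, top 3 mm below the seat. It yields at a steady 4 N or so all the way (more is felt at the stop) and stays where it is left.
- terminal_tab_top (a point): centre of the top face of the terminal box's latch tab, a black block 30 mm (box x) by 36 mm (box y) with a rounded nose towards the cover, in a slot 36 x 60 mm between cover and ledge; at the start 67.5 mm along the box's x from its origin and 53 mm above the table.
- terminal_rib (a point): centre of the top edge of the terminal cover's upright push rib: 8 mm thick (box x), 50 mm wide (box y), 18 mm tall above the plate, top 23 mm above the cover's underside, 30 mm on the near side (-x) of the cover's origin. Moves with the cover.
- filter_box: the filter box, to be left alone: same grey housing, tab and ledge (origin and axes as the terminal box), but with one round hose spigot on its near end (out to x = -86 mm) and five dark slots in its cover. Stands on the other side of the vice.
- filter_cover: loose cover of the filter box, to be left alone: same plate and rib as the terminal cover, with five dark slots. Origin: centre of its underside.
- filter_tab (a joint): latch tab of the filter box, to be left alone: 0 = up, 0.016 m = in.
- varnish_pot: pot with yellow cap, 66 mm wide, 75 mm tall, loose, bystander behind the vice; origin at the centre of its underside.
- nail_tin: round tin, 68 mm wide, 32 mm high, green lid, loose bystander at the left; origin at the centre of its underside.
- offcut: wooden offcut 60 x 45 x 30 mm, loose bystander at the left; origin at the centre of its underside.

How it is judged:
By the outcome, as a careful person would: the job done as asked, in the order asked, and still so for the second after the job is handed in, with the robot touching nothing.
It also fails if it takes over 38 s, if anything falls off the work surface, if the arm or the gripper's body presses on something with over 40 N, if the wrist force passes 120 N, or if a joint passes its speed limit or range.

## Working session

There is one attempt and no reset: what is moved stays moved. The work goes in short steps, Python scripts to look and compute and a tool call to move; the robot and the scene stay as the last step left them, time stands still between calls to the robot, and variables do not carry over. Pictures are saved under pics/ and viewed, at most 10 in all, crops included, and the job is handed in when it is done.

Besides the shell and the picture viewer there is one more tool, called after "Request:" as a command line: name --pt "numbers of a row" for each row, then --argument value for the rest. jog_arm: Moves the arm, as the interface text tells. Its arguments: {"type":"object","properties":{"rows":{"type":"array","items":{"type":"array","items":{"type":"number"}}},"jaw":{"type":"number"},"force":{"type":"number"}},"required":["rows"]}

```bash
mkdir -p pics
cat > h.py <<'E'
import numpy as np, cv2
from workcell import env
def shot(n,f=None):
    c=env.read_camera(n)
    if f: cv2.imwrite('pics/'+f,c['pixels'][:,:,::-1])
    return c
def cast(c,uv,z):
    "pixels -> world points on plane z"
    K=np.array(c['mtx']);uv=np.atleast_2d(np.array(uv,float))
    d=np.c_[(uv-K[[0,1],2])/K[[0,1],[0,1]]]
    p=d.copy()
    for _ in range(30): p=d/(1+c['k1']*(p**2).sum(1,keepdims=True))
    M=np.array(c['cam_to_world']);r=np.c_[p[:,0],-p[:,1],-np.ones(len(p))]@M[:3,:3].T
    o=M[:3,3];return o+r*((np.broadcast_to(z,len(p))-o[2])/r[:,2])[:,None]
def proj(c,P):
    M=np.array(c['cam_to_world']);q=(np.atleast_2d(P)-M[:3,3])@M[:3,:3]
    p=np.c_[q[:,0],-q[:,1]]/-q[:,2:];p=p*(1+c['k1']*(p**2).sum(1,keepdims=True))
    K=np.array(c['mtx']);return p*K[[0,1],[0,1]]+K[[0,1],2]
E
python3 - <<'E'
from h import *
np.set_printoptions(precision=3,suppress=True)
for n in('top','side'):
    c=shot(n,n+'0.png');print(c['mtx'],c['k1'],c['cam_to_world'])
print(env.get_state())
E
```

```text
[[414.68    0.    282.326]
 [  0.    414.68  206.606]
 [  0.      0.      1.   ]] -0.053003301523396364 [[-0.024  0.99  -0.138  0.429]
 [-1.    -0.022  0.015  0.093]
 [ 0.012  0.138  0.99   1.007]
 [ 0.     0.     0.     1.   ]]
[[411.587   0.    286.437]
 [  0.    411.587 207.964]
 [  0.      0.      1.   ]] -0.0210801465900821 [[ 1.     0.014 -0.002  0.567]
 [-0.009  0.533 -0.846 -0.751]
 [-0.01   0.846  0.533  0.582]
 [ 0.     0.     0.     1.   ]]
{'clock': 0.1, 'joint_pos': array([ 0.966,  0.314,  0.045,  1.304, -0.   ,  1.431]), 'qvel': array([-0.001, -0.002,  0.001,  0.002,  0.001,  0.001]), 'tau': array([  0.003, -48.173,  29.924,   0.013,  -0.   ,   0.   ]), 'tcp_pos': array([0.257, 0.514, 0.231]), 'orientation': array([-0.   ,  0.23 ,  0.973, -0.001]), 'wrist_force': array([-0.513,  0.301,  0.117]), 'ft_torque': array([-0.005,  0.019, -0.045]), 'grip_force': 0.0, 'finger_gap': 0.08548607930616572}
```

View pics/top0.png

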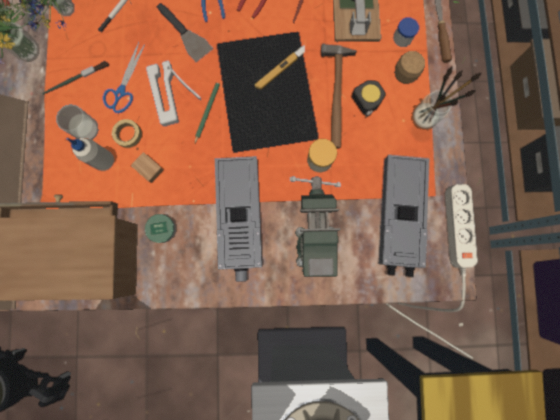

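View pics/side0.png

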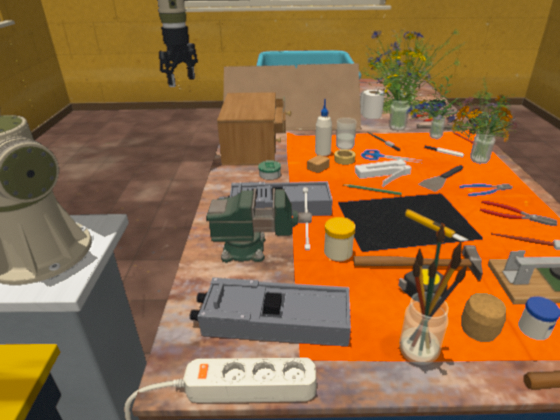

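The terminal box is the right-hand one: two glands at about (390,270) and (408,270) in the top view, black tab at (407,213). In the side view the tab is at (272,303). Next I take a closer crop and masks.

Run:
```python
from h import *
np.set_printoptions(precision=4,suppress=True)
a=cv2.imread('pics/top0.png');b=cv2.imread('pics/side0.png')
A=cv2.resize(a[145:285,370:445],None,fx=4,fy=4,interpolation=cv2.INTER_CUBIC)
B=cv2.resize(b[265:350,185:360],None,fx=2.8,fy=2.8,interpolation=cv2.INTER_CUBIC)
o=np.zeros((560,800,3),np.uint8);o[:,:300]=A;o[:B.shape[0],305:305+B.shape[1]]=B
cv2.imwrite('pics/c0.png',o)
ct=shot('top');cs=shot('side')
def blobs(img,x0,y0,x1,y1,c,z):
    m=(img[y0:y1,x0:x1].max(2)<45).astype(np.uint8)
    n,l,s,ce=cv2.connectedComponentsWithStats(m)
    for i in range(1,n):
        if s[i,4]>15: print(s[i]+[x0,y0,0,0,0],ce[i]+[x0,y0],cast(c,ce[i]+[x0,y0],z))
blobs(a,375,150,435,280,ct,.053);blobs(b,185,265,360,350,cs,.053)
```

```text
[398 207  17  13 206] [405.9078 212.8883] [[ 0.5406 -0.2102  0.053 ]]
[387 266   8   8  47] [390.4681 269.4468] [[ 0.4108 -0.1662  0.053 ]]
[406 268   8   8  54] [409.1111 271.2407] [[ 0.4055 -0.2093  0.053 ]]
[198 294   7   8  46] [200.7826 297.2609] [[ 0.4125 -0.2084  0.053 ]]
[263 293  18  22 329] [271.8936 303.7234] [[ 0.5411 -0.2267  0.053 ]]
[191 311   8   9  51] [194.0196 314.6078] [[ 0.4078 -0.25    0.053 ]]
```

View pics/c0.png

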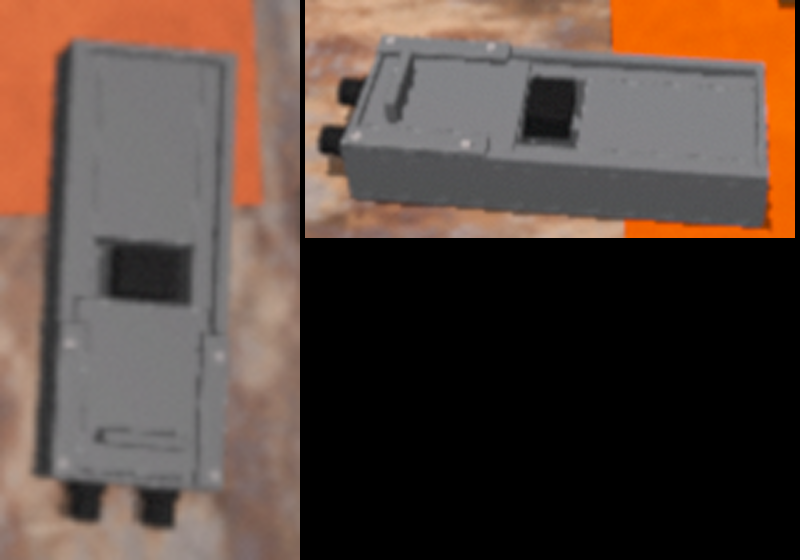

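The crop shows the tab block (top view ~(150,272) in the crop), four white lip screws and the rib near the gland end. Screws and housing corners give me the pose.

Run:
```python
from h import *
np.set_printoptions(precision=4,suppress=True)
ct=shot('top');cs=shot('side')
T=lambda p:(np.array(p)+.5)/4-.5+[370,145]
S=lambda p:(np.array(p)+.5-[305,0])/2.8-.5+[185,265]
t=cast(ct,T([(70,343),(219,356),(64,463),(214,474)]),.051)
s=cast(cs,S([(390,42),(491,47),(357,136),(466,144)]),.051)[[1,3,0,2]]
print('screws top',t,'side',s,sep='\n')
tc=cast(ct,T([(75,42),(237,52),(222,487),(57,478)]),.047)
sc=cast(cs,S([(765,62),(768,178),(345,143),(383,40)]),.047)
print('corners',tc,sc,sep='\n')
for n,q in(('t',tc),('s',sc)):
    # long edges: far minus near on each side
    d=(q[0]-q[3])+(q[1]-q[2]);yaw=np.arctan2(d[1],d[0]);print(n,yaw,np.linalg.norm(d)/2,q.mean(0), np.linalg.norm(q[0]-q[1]))
    c,si=np.cos(yaw),np.sin(yaw)
    print(' origin if centre is at x=73:',q.mean(0)[:2]-.073*np.array([c,si]))
# rib top in both
print('rib',cast(ct,T([(98,437),(183,440)]),.063),cast(cs,S([(404,58),(391,116)]),.063))
# tab top from dark mask
print('tab top view box corners',cast(ct,T([(110,245),(190,245),(190,300),(110,300)]),.053))
```

```text
screws top
[[ 0.5009 -0.1641  0.051 ]
 [ 0.4911 -0.2514  0.051 ]
 [ 0.4318 -0.1567  0.051 ]
 [ 0.4231 -0.2439  0.051 ]]
side
[[ 0.5005 -0.1662  0.051 ]
 [ 0.4907 -0.2529  0.051 ]
 [ 0.4314 -0.1599  0.051 ]
 [ 0.4227 -0.2452  0.051 ]]
corners
[[ 0.6815 -0.1789  0.047 ]
 [ 0.6738 -0.2771  0.047 ]
 [ 0.4154 -0.2495  0.047 ]
 [ 0.4233 -0.1532  0.047 ]]
[[ 0.684  -0.1803  0.047 ]
 [ 0.6722 -0.2795  0.047 ]
 [ 0.4151 -0.2471  0.047 ]
 [ 0.4253 -0.1533  0.047 ]]
t -0.10296288977876435 0.25965173359164956 [ 0.5485 -0.2147  0.047 ] 0.09849838982067328
 origin if centre is at x=73: [ 0.4759 -0.2072]
s -0.11456920057062507 0.25961287281188655 [ 0.5491 -0.2151  0.047 ] 0.09992517295515384
 origin if centre is at x=73: [ 0.4766 -0.2067]
rib [[ 0.4459 -0.1739  0.063 ]
 [ 0.4429 -0.2229  0.063 ]] [[ 0.4458 -0.1888  0.063 ]
 [ 0.4443 -0.2405  0.063 ]]
tab top view box corners [[ 0.5576 -0.1905  0.053 ]
 [ 0.5565 -0.238   0.053 ]
 [ 0.5241 -0.2358  0.053 ]
 [ 0.5252 -0.1885  0.053 ]]
```

Request:
jog_arm --pt "0.6 -2 0.7 0 0 1" --pt "1 -3 1 0 0 2" --pt "1.3 -4 1 0 0 3" --pt "1.6 -5 1 0 0 3.4" --pt "2 -6 1 0 0 3.4" --pt "2.3 -7 1 0 0 3.4" --pt "2.3 -7.85 1 0 0 3.4" --pt "2.3 -7.85 1 0 0 3.4" --pt "2.3 -7.85 1 0 0 3.4" --pt "2.3 -7.85 1 0 0 3.4" --jaw 1 --force 40

```text
clock: 1.13
tcp_pos: [0.3504, 0.198, 0.2716]
orientation: [0.0, 0.057, 0.998, 0.0]
wrist_force: [0.4, -0.3, 0.9]
finger_gap: 0.0001
grip_force: 0.0
```

Request:
jog_arm --pt "0.5 -1 0 0 0 0" --pt "1 -2 0 0 0 0" --pt "1.4 -3 0 0 0 0" --pt "1.9 -4 0 0 0 0" --pt "2.3 -5 0 0 0 0" --pt "2.8 -6 0 0 0 0" --pt "3.3 -7 0 0 0 0" --pt "3.7 -8 0 0 0 0" --pt "4.2 -9 -0.5 0 0 0" --pt "4.7 -10 -1.3 0 0 0" --pt "4.79 -10.3 -2.3 0 0 0" --pt "4.79 -10.3 -3 0 0 0"

```text
clock: 2.13
tcp_pos: [0.543, -0.2093, 0.1662]
orientation: [0.003, 0.054, 0.999, -0.001]
wrist_force: [0.1, 0.6, -0.5]
finger_gap: -0.0002
grip_force: 0.0
```

Request:
jog_arm --pt "0 0 -0.8 0 0 0" --pt "0 0 -1.6 0 0 0" --pt "0 0 -1.7 0 0 0" --pt "0 0 -1.7 0 0 0"

```text
clock: 2.47
tcp_pos: [0.5381, -0.2046, 0.0957]
orientation: [-0.003, 0.053, 0.999, 0.001]
wrist_force: [-0.4, -0.4, 0.0]
finger_gap: -0.0002
grip_force: 0.0
```

Run:
```python
from h import *
ct=shot('top','t1.png');cs=shot('side','s1.png');print(env.get_state()['tcp_pos'],env.get_state()['orientation'])
a=cv2.imread('pics/top0.png')
A=cv2.resize(cv2.imread('pics/t1.png')[145:285,355:455],None,fx=4,fy=4,interpolation=cv2.INTER_CUBIC)
B=cv2.resize(cv2.imread('pics/s1.png')[210:350,225:325],None,fx=4,fy=4,interpolation=cv2.INTER_CUBIC)
cv2.imwrite('pics/c1.png',np.hstack([A,B]))
```

```text
[ 0.54061572 -0.20637426  0.09962201] [ 8.57405383e-04  5.34447200e-02  9.98570396e-01 -3.00284509e-04]
```

View pics/c1.png

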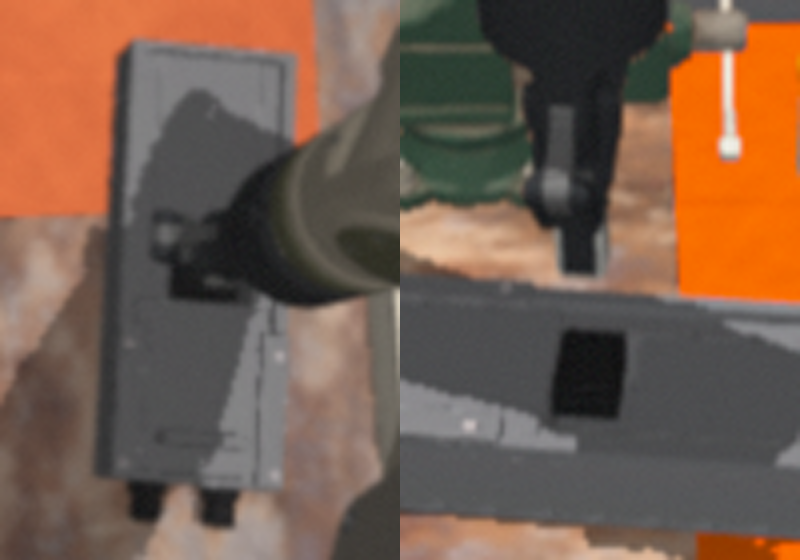

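The fingertips (side crop ~(583,275)) are above the tab (~(590,372)). They sit a few mm too far left in y and I correct that while descending.

Request:
jog_arm --pt "0.04 -0.18 0 0 0 0" --pt "0.04 -0.18 -0.2 0 0 0" --pt "0.04 -0.18 -0.4 0 0 0" --pt "0.04 -0.18 -0.6 0 0 0" --pt "0.04 -0.18 -0.6 0 0 0" --pt "0.04 -0.18 -0.6 0 0 0"

```text
clock: 3.07
tcp_pos: [0.54, -0.2138, 0.0732]
orientation: [-0.001, 0.054, 0.999, 0.0]
wrist_force: [0.0, -0.1, -0.5]
finger_gap: -0.0001
grip_force: 0.0
```

Request:
jog_arm --pt "0.04 0 -0.1 0 0 0" --pt "0.04 0 -0.2 0 0 0" --pt "0.04 0 -0.3 0 0 0" --pt "0.04 0 -0.4 0 0 0" --pt "0.04 0 -0.5 0 0 0" --pt "0.04 0 -0.6 0 0 0" --pt "0.04 0 -0.6 0 0 0" --pt "0.04 0 -0.6 0 0 0"

```text
clock: 3.73
tcp_pos: [0.5422, -0.2141, 0.0498]
orientation: [-0.0, 0.054, 0.999, 0.0]
wrist_force: [-0.5, -0.2, -0.2]
finger_gap: -0.0
grip_force: 0.0
```

Request:
jog_arm --pt "0 0 -0.05 0 0 0" --pt "0 0 -0.1 0 0 0" --pt "0 0 -0.15 0 0 0" --pt "0 0 -0.15 0 0 0"

```text
clock: 4.07
tcp_pos: [0.5425, -0.2142, 0.044]
orientation: [0.0, 0.054, 0.999, -0.0]
wrist_force: [-1.2, 0.2, -0.1]
finger_gap: -0.0
grip_force: 0.4
```

Request:
jog_arm --pt "0 0 -0.03 0 0 0" --pt "0 0 -0.06 0 0 0" --pt "0 0 -0.1 0 0 0" --pt "0 0 -0.1 0 0 0"

```text
clock: 4.4
tcp_pos: [0.5425, -0.2142, 0.0399]
orientation: [0.0, 0.054, 0.999, 0.0]
wrist_force: [0.2, -0.6, 2.1]
finger_gap: 0.0003
grip_force: 0.8
```

Request:
jog_arm --pt "0 0 -0.03 0 0 0" --pt "0 0 -0.05 0 0 0" --pt "0 0 -0.05 0 0 0"

```text
clock: 4.65
tcp_pos: [0.5425, -0.2143, 0.0379]
orientation: [0.0, 0.054, 0.999, 0.0]
wrist_force: [0.9, 0.1, 2.2]
finger_gap: 0.0003
grip_force: 1.0
```

Run:
```python
from h import *
ct=shot('top','t2.png');cs=shot('side','s2.png');s=env.get_state();print(s['tcp_pos'],s['wrist_force'],s['ft_torque'])
B=cv2.resize(cv2.imread('pics/s2.png')[250:350,205:325],None,fx=6,fy=6,interpolation=cv2.INTER_CUBIC)
cv2.imwrite('pics/c2.png',B)
```

```text
[ 0.54251938 -0.21423485  0.0379504 ] [ 1.18036532 -0.35497748  2.09334261] [-0.08638068 -0.06333229  0.01548877]
```

View pics/c2.png

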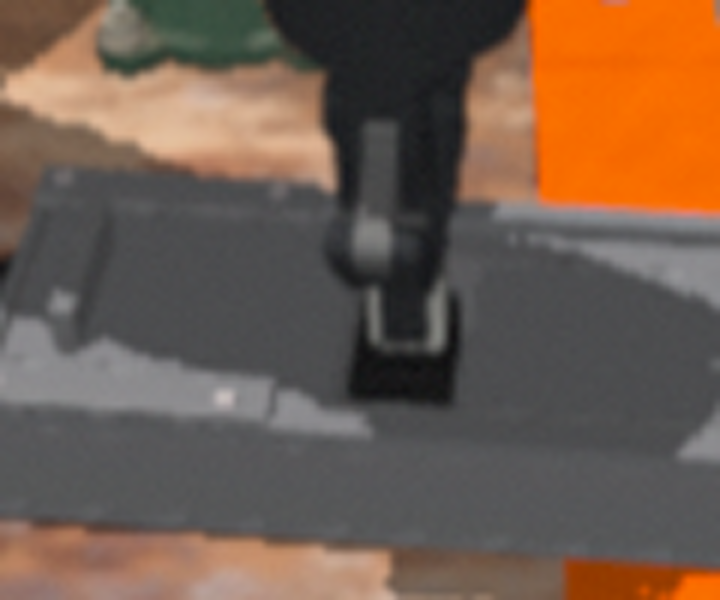

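Request:
jog_arm --pt "0 0 -0.03 0 0 0" --pt "0 0 -0.06 0 0 0" --pt "0 0 -0.1 0 0 0" --pt "0 0 -0.1 0 0 0"

```text
clock: 5.08
tcp_pos: [0.5426, -0.2143, 0.0369]
orientation: [0.001, 0.054, 0.999, -0.0]
wrist_force: [-6.0, 3.4, 21.9]
finger_gap: 0.0003
grip_force: 11.1
```

Request:
jog_arm --pt "0 0 -0.03 0 0 0" --pt "0 0 -0.06 0 0 0" --pt "0 0 -0.1 0 0 0" --pt "0 0 -0.1 0 0 0"

```text
clock: 5.42
tcp_pos: [0.5427, -0.2144, 0.0366]
orientation: [0.001, 0.054, 0.999, -0.001]
wrist_force: [-15.4, 7.3, 46.7]
finger_gap: 0.0002
grip_force: 23.6
```

Request:
jog_arm --pt "0 0 0.2 0 0 0" --pt "0 0 0.8 0 0 0" --pt "0 0 1.5 0 0 0" --pt "-0.1 0 1.6 0 0 0" --pt "-0.8 0.1 1.6 0 0 0" --pt "-1.6 0.2 1.6 0 0 0" --pt "-2.4 0.28 1.6 0 0 0" --pt "-3 0.34 1.6 0 0 0" --pt "-3 0.34 1.6 0 0 0" --pt "-3 0.34 1.6 0 0 0"

```text
clock: 6.25
tcp_pos: [0.421, -0.2001, 0.0936]
orientation: [-0.0, 0.055, 0.998, 0.0]
wrist_force: [0.7, -0.8, 0.3]
finger_gap: -0.0004
grip_force: 0.0
```

Run:
```python
from h import *
ct=shot('top','t3.png');cs=shot('side','s3.png');s=env.get_state();print(s['tcp_pos'],s['wrist_force'])
A=cv2.resize(cv2.imread('pics/t3.png')[195:285,375:440],None,fx=5,fy=5,interpolation=cv2.INTER_CUBIC)
B=cv2.resize(cv2.imread('pics/s3.png')[255:345,190:285],None,fx=5,fy=5,interpolation=cv2.INTER_CUBIC)
cv2.imwrite('pics/c3.png',np.hstack([A,B]))
```

```text
[ 0.42317863 -0.20106093  0.09412969] [1.37622967 0.62912859 0.55208841]
```

View pics/c3.png

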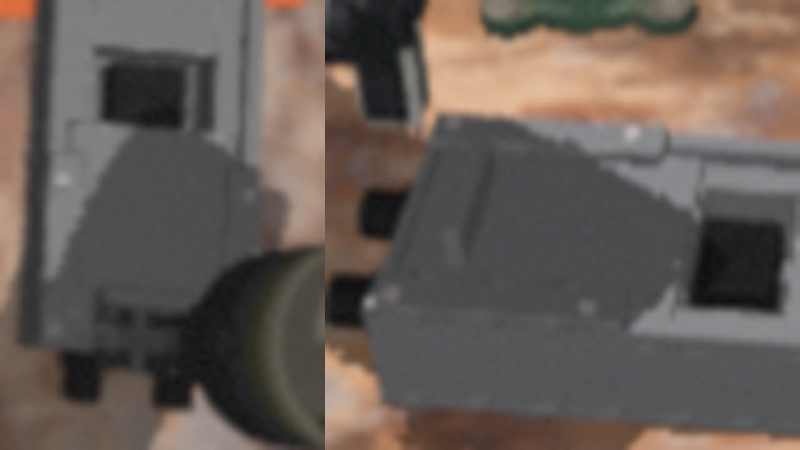

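The tab is sunk (side crop (738,265)) and the cover has not moved. The rib is at about (475,205), and the fingertips are up behind it at (395,110).

Request:
jog_arm --pt "-0.07 0.01 0 0 0 0" --pt "-0.07 0.01 -0.2 0 0 0" --pt "-0.07 0.01 -0.4 0 0 0" --pt "-0.07 0.01 -0.6 0 0 0" --pt "-0.07 0.01 -0.8 0 0 0" --pt "-0.07 0.01 -1.0 0 0 0" --pt "-0.07 0.01 -1.05 0 0 0" --pt "-0.07 0.01 -1.05 0 0 0" --pt "-0.07 0.01 -1.05 0 0 0"

```text
clock: 7.1
tcp_pos: [0.4195, -0.2001, 0.0518]
orientation: [-0.0, 0.054, 0.999, 0.0]
wrist_force: [-0.0, -0.1, -0.4]
finger_gap: 0.0001
grip_force: 0.0
```

Request:
jog_arm --pt "0.1 -0.011 0 0 0 0" --pt "0.2 -0.022 0 0 0 0" --pt "0.3 -0.033 0 0 0 0" --pt "0.4 -0.044 0 0 0 0" --pt "0.5 -0.055 0 0 0 0" --pt "0.6 -0.066 0 0 0 0" --pt "0.7 -0.077 0 0 0 0"

```text
clock: 7.68
tcp_pos: [0.448, -0.2033, 0.0521]
orientation: [-0.0, 0.054, 0.999, 0.0]
wrist_force: [-2.0, 0.1, 1.4]
finger_gap: -0.0001
grip_force: 0.6
```

Request:
jog_arm --pt "0.1 -0.011 0 0 0 0" --pt "0.2 -0.022 0 0 0 0" --pt "0.3 -0.033 0 0 0 0" --pt "0.4 -0.044 0 0 0 0" --pt "0.5 -0.055 0 0 0 0" --pt "0.6 -0.066 0 0 0 0" --pt "0.7 -0.077 0 0 0 0" --pt "0.8 -0.088 0 0 0 0" --pt "0.9 -0.1 0 0 0 0" --pt "1.0 -0.11 0 0 0 0" --pt "1.1 -0.12 0 0 0 0" --pt "1.2 -0.13 0 0 0 0"

```text
clock: 8.68
tcp_pos: [0.496, -0.2085, 0.0521]
orientation: [0.0, 0.054, 0.999, 0.0]
wrist_force: [-1.0, 0.4, -0.1]
finger_gap: -0.0
grip_force: 0.6
```

Run:
```python
from h import *
ct=shot('top','t4.png');cs=shot('side','s4.png');s=env.get_state();print(s['tcp_pos'],s['wrist_force'])
A=cv2.resize(cv2.imread('pics/t4.png')[145:285,370:440],None,fx=4,fy=4,interpolation=cv2.INTER_CUBIC)
B=cv2.resize(cv2.imread('pics/s4.png')[225:365,190:315],None,fx=4,fy=4,interpolation=cv2.INTER_CUBIC)
cv2.imwrite('pics/c4.png',np.hstack([A,B]))
```

```text
[ 0.49658411 -0.20868143  0.05212077] [-0.85020275  0.08469915 -0.19808599]
```

View pics/c4.png

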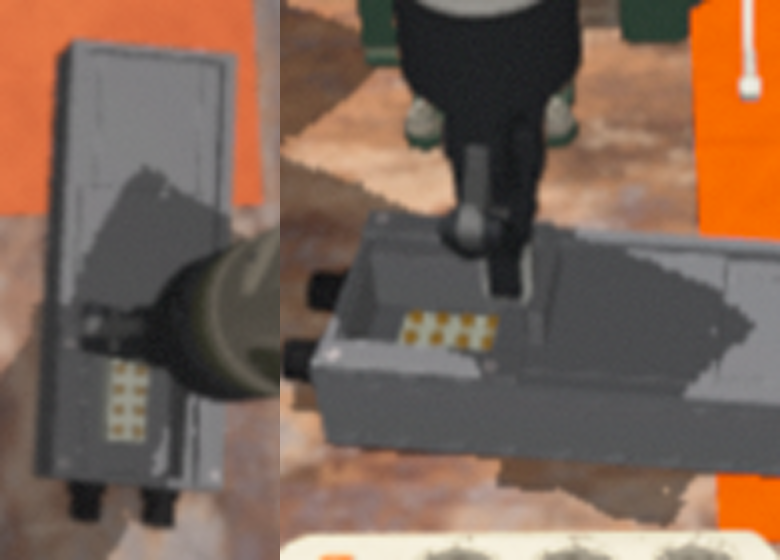

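The cover is sliding: the opening with its terminals shows at (450,330), and the finger is against the rib at (535,290). I keep pushing.

Request:
jog_arm --pt "0.1 -0.011 0 0 0 0" --pt "0.2 -0.022 0 0 0 0" --pt "0.3 -0.033 0 0 0 0" --pt "0.4 -0.044 0 0 0 0" --pt "0.5 -0.055 0 0 0 0" --pt "0.6 -0.066 0 0 0 0" --pt "0.7 -0.077 0 0 0 0" --pt "0.8 -0.088 0 0 0 0" --pt "0.9 -0.1 0 0 0 0" --pt "1.0 -0.11 0 0 0 0" --pt "1.1 -0.12 0 0 0 0" --pt "1.2 -0.13 0 0 0 0"

```text
clock: 9.78
tcp_pos: [0.544, -0.2137, 0.052]
orientation: [-0.0, 0.054, 0.999, 0.0]
wrist_force: [-0.1, 0.1, -0.8]
finger_gap: -0.0004
grip_force: 0.3
```

Request:
jog_arm --pt "0.08 -0.009 0 0 0 0" --pt "0.16 -0.018 0 0 0 0" --pt "0.24 -0.027 0 0 0 0" --pt "0.32 -0.036 0 0 0 0" --pt "0.4 -0.044 0 0 0 0" --pt "0.48 -0.053 0 0 0 0" --pt "0.56 -0.062 0 0 0 0" --pt "0.62 -0.068 0 0 0 0" --pt "0.68 -0.075 0 0 0 0" --pt "0.72 -0.079 0 0 0 0" --pt "0.75 -0.083 0 0 0 0" --pt "0.75 -0.083 0 0 0 0"

```text
clock: 10.78
tcp_pos: [0.574, -0.217, 0.0521]
orientation: [0.0, 0.054, 0.999, 0.0]
wrist_force: [0.2, -0.2, 0.5]
finger_gap: 0.0003
grip_force: 0.0
```

Request:
jog_arm --pt "0.03 -0.003 0 0 0 0" --pt "0.06 -0.006 0 0 0 0" --pt "0.08 -0.009 0 0 0 0" --pt "0.08 -0.009 0 0 0 0"

```text
clock: 11.12
tcp_pos: [0.577, -0.2174, 0.0521]
orientation: [0.0, 0.054, 0.999, 0.0]
wrist_force: [0.6, -0.7, 0.2]
finger_gap: -0.0001
grip_force: 0.2
```

Request:
jog_arm --pt "-0.1 0.01 0 0 0 0" --pt "-0.3 0.03 0 0 0 0" --pt "-0.4 0.04 0.3 0 0 0" --pt "-0.4 0.04 1.0 0 0 0" --pt "-0.4 0.04 2 0 0 0" --pt "-0.4 0.04 3 0 0 0" --pt "-1.2 0.04 4 0 0 0" --pt "-2 0.04 4 0 0 0" --pt "-3 0.04 4 0 0 0" --pt "-4 0.04 4 0 0 0" --pt "-4 0.04 4 0 0 0" --pt "-4 0.04 4 0 0 0"

```text
clock: 12.12
tcp_pos: [0.4144, -0.2152, 0.2132]
orientation: [0.0, 0.055, 0.998, -0.0]
wrist_force: [0.4, 0.1, 0.9]
finger_gap: -0.0003
grip_force: 0.0
```

Run:
```python
from h import *
ct=shot('top','t5.png');cs=shot('side','s5.png');s=env.get_state();print(s['tcp_pos'],s['wrist_force'])
A=cv2.resize(cv2.imread('pics/t5.png')[145:285,370:440],None,fx=4,fy=4,interpolation=cv2.INTER_CUBIC)
B=cv2.resize(cv2.imread('pics/s5.png')[245:365,190:365],None,fx=2.95,fy=2.95,interpolation=cv2.INTER_CUBIC)
B=cv2.copyMakeBorder(B,0,560-B.shape[0],0,0,cv2.BORDER_CONSTANT)
cv2.imwrite('pics/c5.png',np.hstack([A,B])[:, :800])
```

```text
[ 0.41718889 -0.21619801  0.21325054] [-0.13223469 -0.73877591  0.1714337 ]
```

View pics/c5.png

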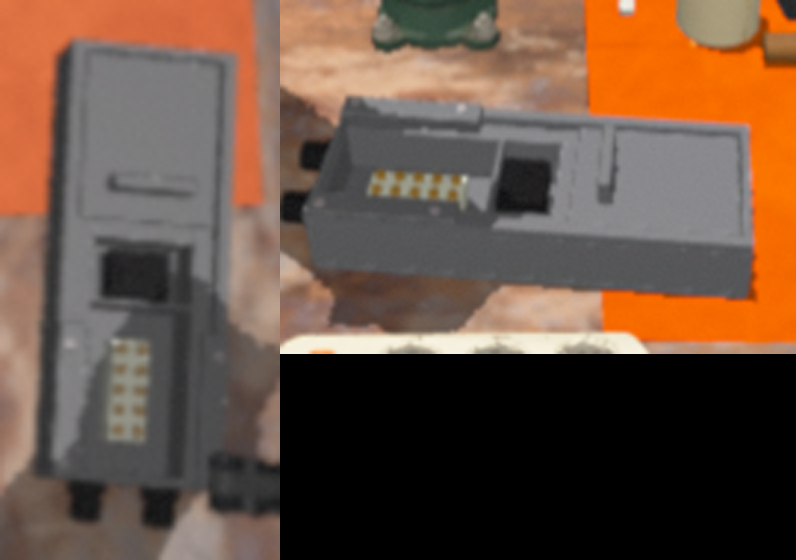

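The cover lies flat on the ledge against the end stop (top crop: rear edge ~y=220, rib ~(155,185)). The tab is sunk at (135,272) and the opening is fully clear.

```bash
python3 -c "
from workcell import env
print(env.hand_in())"
```

```text
the job is handed in; nothing more can be done
None
```

The job is handed in: the terminal box's latch tab is fully in and its cover lies flat on the ledge, wholly clear of the opening. I only pressed and pushed with the fingertips, never touched the other box or the loose items, and finished about 12 s into the 38 s limit.

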